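Kickstand down, then hold the balance bike upright

ROBOT

A 6-joint arm with a two-finger parallel gripper is mounted at the origin on the work surface. World frame = base frame: x ahead of the robot, y to its left, z up, the work surface at z = 0. Lengths are in mm, angles in rad, forces in N, time in s.
With the tool pointing down it reaches from about 350 to 975 mm from the base axis. Payload 7.1 kg.
Tool frame: the origin (TCP) lies between the finger pads; the fingertips stand 19 mm ahead of it and the grasp point (between the pads) is the TCP; z points along the fingers, y is the line along which they close (so a half turn about z gives the same grasp; the last joint's range is limited). The gripper opens to 88 mm and grips with 3 to 60 N. Pads are 20 mm wide; open, the fingers measure 115 mm over their backs; the gripper's body (75 mm by 178 mm) begins 61 mm behind the grasp point.
Start: joints at [1.259, 0.423, 1.63, -0, 1.089, -0.019], TCP at [180.365, 598.392, 241.675] pointing down, gripper open.
Joint ranges: [-3, 3], [-0.9, 2.11], [0.09, 2.58], [-1.31, 4.45], [0.11, 2.69], [-2.54, 2.54]. Speed limits (rad/s): [2.39, 2.39, 3.01, 3.14, 3.14, 3.14].

INTERFACE

Orientations are given as a rotation vector (axis times angle).
In Python, from workcell import ctrl gives the robot as it stands.
- The arm moves only by the tool arm_command, never from a script. Its argument "series" is a list of rows, each an object with "linear": the shift along the tool's x, y, z in m, a list of three; "turn": the turn about the tool's z in rad. A call has 1 to 10 rows; each row shifts and turns the commanded pose from where the row before left it, along the tool's axes as they then stand; what a row does not reach is not made up. A row lasts 1/10 s, in which the tool goes at most 50 mm and 8.59 degrees, less where a joint would pass 70% of its speed; a pose out of reach is approached as far as the arm can. A call with a gripper value outside its range is refused whole. "jaw" is the opening, from -1 (shut) to 1 (fully open), set as the call begins (left out, the last holds). The fingers move at their own pace and stop on an object; the grip force is fixed at half the most. Time passes only in rows, so rows that do not move let the fingers close. It gives the time, the measured TCP pose, the force, the opening and the grip force at its end, in the units of the state.
- ctrl.get_obs(): the state, without advancing time (a new reading comes with each control period).
- ctrl.get_image(name): name is "scene" or "side" or "wrist"; returns a dict with "frame" (420x560x3 uint8, blue, green, red), "fx", "fy", "cx", "cy" (pixels), "k1" (the pictures are not rectified: a ray, as slopes to the right and down, at radius r is drawn at 1 + k1 r^2 times it, then the intrinsics apply), "rvec" (rotation vector, rad) and "tvec" (3), from world to camera coordinates, as OpenCV has them. Camera axes: x right, y down, z forward; pixel columns grow to the right and rows downward; lengths in mm; the calibration is good to about 2 mm. A picture is of the moment at which its call begins. There is no depth.
- ctrl.close_job(): hands the job in; it is judged then, once.
The state is a dict: "t": time; "qpos": joint angles; "qvel": joint speeds; "joint_torque": joint torques, N m; "ee_pos": TCP position; "orientation": TCP orientation; "ft_force": force on the tool from outside, world axes, zero at the start; "moment": the same for the moment, N m; "width": finger opening in mm; "grasp_force": force on a finger pad.
Only numpy, scipy, OpenCV 4.12 (cv2) and the standard library are available. Lean on these libraries where they do the work, as an engineer would, in place of code of your own. Each camera call takes 0.05 s, during which the arm holds its last target. There are 200 camera calls.

TASK

The child's wooden balance bike on the bench leans away from you against the padded post, its front wheel between two chocks and its kickstand folded up along the rear wheel on your side. While it still leans there, flip the kickstand down past the pull of its spring until it is fully down; then take the bike by the top beam of its frame, draw it off the post and hold it upright, both wheels on the bench and the front one still between its chocks, ready for the handlebar to be fitted. Finish while still gripping it upright, clear of the post and not leaning on its stand, and leave the tools and the other things on the bench where they are.

Things in the scene. Friction and masses are not known exactly. Their poses are not given: they have to be found in the camera images.
- bike: Loose child's balance bike of bent laminated ash, 2.4 to 3.1 kg, 0.71 m long, wheels 250 mm across, tyres 26 mm wide (6 mm tread). Starts leaning 14 degrees to its right on the post. x forward, y to its left (kickstand side, facing the robot), z up along the frame (vertical when upright). Origin midway between the wheels at tyre-bottom level: it tilts about the line through it along x.
- beam (a point): Centre of the grip place on the frame's straight top beam: 30 mm wide (bike's y), 32 mm high, 285 mm from the bike's origin along the bike's z. Free to grip within 50 mm along the beam; nothing below for 130 mm. The post stands on the right, centred 115 mm ahead, 320 mm high. Axes as bike.
- front_hub (a point): Centre of the front wheel, 125 mm above the tyre's bottom along the bike's z, 230 mm ahead of the bike's origin. Axes as bike.
- rear_hub (a point): Centre of the rear wheel, 125 mm above the tyre's bottom along the bike's z, 230 mm behind the bike's origin. Axes as bike. The axle nuts stand out 46 mm to each side. Both wheels turn on their axles.
- kick_pivot (a point): Pivot of the kickstand on the left rear stay: in the bike's frame 150 mm behind the origin, 36 mm to the left, 125 mm up. The pivot axis runs along the bike's y. Axes as bike.
- kick_push (a point): A good place to push: on the centre line of the kickstand's leg, 80 mm from the pivot axis and 58 mm farther left than kick_pivot; moves with the leg. The leg is a steel rod 11 mm thick ending in a rubber foot 17 mm thick, 106 mm from the pivot axis and 75 mm farther left than kick_pivot.
- kickstand (a joint): Kickstand angle (rad): 0 folded, leg pointing rearwards and 10 degrees up; grows as it swings down, then forward; 1.92 fully down on its stop, 10 degrees forward of straight down. An over-centre spring drives it away from 0.96: below, it snaps back up; above, it snaps on down by itself. 3 to 4 N at kick_push starts it, less farther on. Down and upright, the foot hangs 12 mm off the bench.
- rest: Fixed to the bench: a wooden post (45 mm square, 320 mm high, cork pad towards the bike, plywood foot) behind the bike, and two dark wooden chocks (90 mm across, 22 mm high) ahead of and behind the front wheel. Origin on the bench at the bike's origin at the start; x along the bike's forward direction, y to the bike's left, z up.
- pad (a point): Middle of the face of the cork pad that the bike's top beam leans on, 285 mm above the bench. Axes as rest.
- handlebar: Bystander: ash handlebar 320 mm long along its y with black grips, 29 mm thick, lying on the robot's side of the bike. Origin under its middle.
- spray_bottle: Bystander: white trigger spray bottle, 76 mm across and 205 mm high, standing on the robot's side of the front wheel. Origin under its middle.
- drill: Bystander: black and red cordless drill lying on its side, about 200 mm by 190 mm, 60 mm high, beyond the bike's rear wheel. Origin under the middle of its barrel.

How it is judged (in metres and radians):
On the way, in this order (a step that is already met when the one before it is completed fails the run):
1. the kickstand is fully down (over 1.8 rad) while the bike still leans on the post (over 8 degrees from vertical) (value of joint kickstand above 1.8 rad and angle between beam's own z axis and vertical above 0.14 rad), for 0.2 s.
2. the bike is gripped and upright, within 4 degrees of vertical, off the post (contact force between the fingers and bike above 3 N and angle between beam's own z axis and vertical below 0.07 rad and y of beam in the frame of pad above 0.035 m), for 0.3 s.
At the end, for the whole second after the job is handed in: Kickstand fully down (over 1.8 of 1.92 rad); bike upright within 4 degrees and gripped (over 3 N); hubs at most 12 mm above their standing height; front wheel within 30 mm lengthwise and 45 mm sideways of its place between the chocks; beam centre 35 mm or more off the pad (all of step 2 and value of joint kickstand above 1.8 rad and height (world z) of each of rear_hub, front_hub below 0.137 m and x of front_hub in the frame of rest between 0.2 and 0.26 m and y of front_hub in the frame of rest between -0.045 and 0.045 m); the arm keeps its last pose, push and grip.
It fails at once if the bike fell or was tipped far over (more than 23 degrees) (angle between beam's own z axis and vertical above 0.4 rad).
It fails at once if a wheel was lifted clear of the bench (over 30 mm) (height (world z) of any of rear_hub, front_hub above 0.155 m).
It fails at once if a bystander was moved more than 40 mm (distance of any of handlebar, spray_bottle, drill from where it was at the start of the episode above 0.04 m).
It fails at once if the spray bottle was knocked over (angle between spray_bottle's own z axis and vertical above 0.5 rad).
It also fails if it takes over 54 s, if anything falls off the work surface, if the arm or the gripper's body presses on something with over 40 N, if the wrist force passes 120 N, or if a joint passes its speed limit or range.

## Working session

There is one attempt and no reset: what is moved stays moved. The work goes in short steps, Python scripts to look and compute and a tool call to move; the robot and the scene stay as the last step left them, time stands still between calls to the robot, and variables do not carry over. Pictures are saved under pics/ and viewed, at most 10 in all, crops included, and the job is handed in when it is done.

Besides the shell and the picture viewer there is one more tool, called in YAML: its name, and indented under it one key for each argument. arm_command: Moves the arm, as the interface text tells. Its arguments: {"type":"object","properties":{"series":{"type":"array"},"jaw":{"type":"number"}},"required":["series"]}

```bash
mkdir -p pics; ls; cat > h.py <<'E'
import numpy as np,cv2
from workcell import ctrl
def snap(n,f):
    d=ctrl.get_image(n); cv2.imwrite(f'pics/{f}.png',d['frame']); 
    np.save(f'pics/{f}.npy',{k:v for k,v in d.items()},allow_pickle=True); return d
def load(f): return np.load(f'pics/{f}.npy',allow_pickle=True).item()
def ray(d,u,v):
    K=np.array([[d['fx'],0,d['cx']],[0,d['fy'],d['cy']],[0,0,1.]])
    p=np.array([(u-d['cx'])/d['fx'],(v-d['cy'])/d['fy']]);q=p.copy()
    for _ in range(20): q=p/(1+d['k1']*(q@q))
    R=cv2.Rodrigues(np.array(d['rvec'],float))[0];t=np.array(d['tvec'],float).ravel()
    r=R.T@np.array([q[0],q[1],1.]); return -R.T@t,r/np.linalg.norm(r)
def plane(d,u,v,z):
    c,r=ray(d,u,v); return c+r*(z-c[2])/r[2]
def tri(*a):
    A=np.zeros((3,3));b=np.zeros(3)
    rs=[ray(*x) for x in a]
    for c,r in rs:
        P=np.eye(3)-np.outer(r,r);A+=P;b+=P@c
    X=np.linalg.solve(A,b); return X,[np.linalg.norm((np.eye(3)-np.outer(r,r))@(X-c)) for c,r in rs]
def proj(d,X):
    R=cv2.Rodrigues(np.array(d['rvec'],float))[0];p=R@np.array(X,float)+np.array(d['tvec'],float).ravel()
    q=p[:2]/p[2];q=q*(1+d['k1']*(q@q));return q*[d['fx'],d['fy']]+[d['cx'],d['cy']]
E
python3 - <<'E'
from h import *
a=snap('scene','s0');b=snap('side','d0')
for d in(a,b):print({k:v for k,v in d.items() if k!='frame'}, ray(d,280,210))
print(ctrl.get_obs())
E
```

```text
pics
{'fx': 390.08336742950354, 'fy': 390.08336742950354, 'cx': 277.59887295528637, 'cy': 206.18447408508632, 'k1': 0.011942218579404067, 'rvec': array([ 2.5362224 , -0.78931168,  0.21871119]), 'tvec': array([-414.74137657,  445.9292959 , 1030.23960377])} (array([ 269.47299566, -316.24861713, 1122.3315483 ]), array([ 0.28349759,  0.37988286, -0.88052151]))
{'fx': 406.96595369277117, 'fy': 406.96595369277117, 'cx': 275.7507466256686, 'cy': 205.08056473393808, 'k1': 0.00362813759345957, 'rvec': array([ 2.2341071 , -0.64276108,  0.26777781]), 'tvec': array([-442.41641814,  389.42439449,  878.89163429])} (array([ 180.90676124, -567.95884064,  874.37386166]), array([ 0.38700868,  0.62011565, -0.68240813]))
{'t': 0.1, 'qpos': array([ 1.25901538e+00,  4.23798239e-01,  1.63058994e+00,  4.00609978e-05,
        1.08860423e+00, -1.90018084e-02]), 'qvel': array([ 0.00095086, -0.00068957, -0.00245617, -0.0006178 ,  0.00214065,
       -0.00115764]), 'joint_torque': array([-9.58719356e-04, -5.45615637e+01, -2.74323732e+01,  6.45391736e-02,
        1.87961245e-02, -1.84268579e-06]), 'ee_pos': array([180.20629791, 597.96619696, 240.96758539]), 'orientation': array([-4.58245639e-01, -3.10772310e+00,  2.15935910e-03]), 'ft_force': array([-1.22358421, -0.41790637,  0.06955427]), 'moment': array([-0.00044882, -0.00961579,  0.02624094]), 'grasp_force': 0.0, 'width': 87.89410371633517}
```

View pics/s0.png

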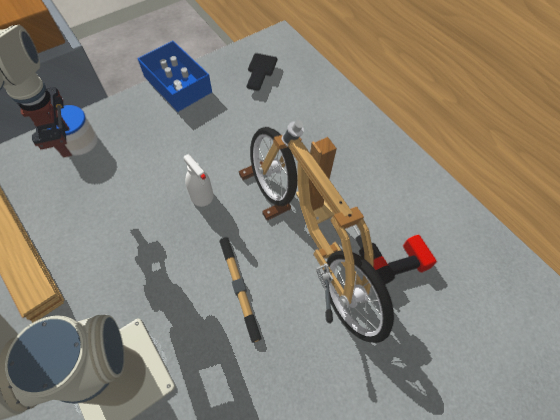

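View pics/d0.png

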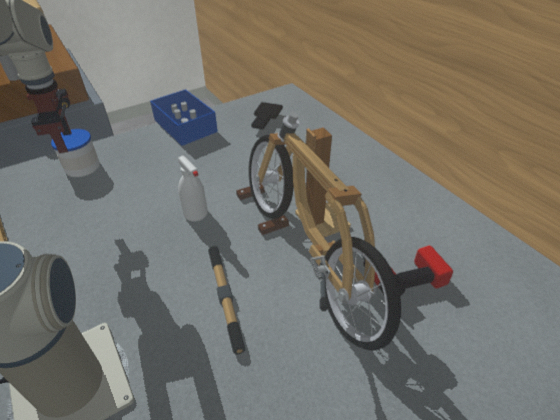

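The scene view shows the bike with its rear wheel near (360,295), front wheel near (272,165), and the kickstand foot near (329,315). In the side view the rear wheel is at (362,292), the front at (270,177), and the foot at (323,303). I'll enlarge both next.

```bash
python3 - <<'E'
from h import *
a=load('s0')['frame'][118:348,240:400];b=load('d0')['frame'][112:352,240:410]
t=[cv2.resize(x,(400,600),interpolation=cv2.INTER_CUBIC) for x in (a[:,:],b)]
t=[cv2.resize(a[:230,:153],(399,600),interpolation=cv2.INTER_CUBIC),cv2.resize(b[:240,:160],(400,600),interpolation=cv2.INTER_CUBIC)]
cv2.imwrite('pics/z0.png',np.hstack(t))
E
```

```text
(no output)
```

View pics/z0.png

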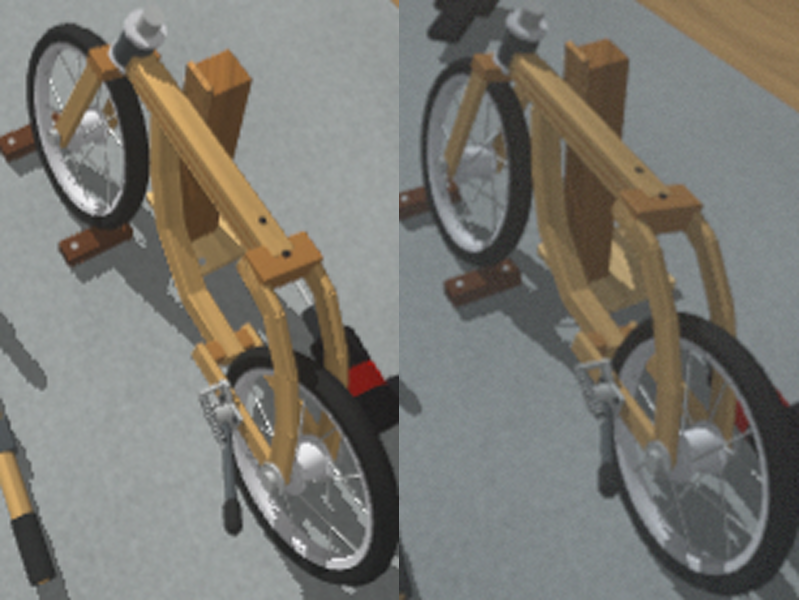

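```bash
python3 - <<'E'
from h import *
a,b=load('s0'),load('d0')
L=lambda x,y:(a,240+x/2.608,118+y/2.608)
R=lambda x,y:(b,240+(x-400)/2.5,112+y/2.5)
for n,p,q in [('foot',(232,520),(608,482)),('pivot',(226,415),(604,396)),('rnut',(270,477),(657,458)),('fnut',(63,140),(453,174)),
 ('dot1',(262,220),(640,170)),('dot2',(285,254),(661,196)),('blockFL',(252,270),(634,213)),('postL',(187,68),(567,46)),('postR',(252,80),(627,50)),('post near',(210,97),(588,72)),('chockr tip',(73,246),(453,290)),('chockf tip',(14,143),(405,200))]:
    X,e=tri(L(*p),R(*q));print(n,X.round(),np.round(e,1))
for p in[(187,68),(233,50),(252,80),(205,97)]: print(plane(*L(*p),320).round())
E
```

```text
foot [ 505. -213.  170.] [0.6 0.6]
pivot [ 569. -125.  144.] [1.9 1.9]
rnut [ 570. -198.  135.] [0.1 0.1]
fnut [631. 257. 114.] [0. 0.]
dot1 [670. -25. 294.] [0.1 0.1]
dot2 [663. -65. 295.] [1.1 1.1]
blockFL [636. -58. 282.] [1.9 1.9]
postL [700. 136. 330.] [0.1 0.1]
postR [736.  84. 341.] [1.3 1.3]
post near [704. 103. 316.] [0.7 0.7]
chockr tip [587. 180.  10.] [4.5 4.5]
chockf tip [606. 339.  27.] [1.8 1.8]
[706. 142. 320.]
[757. 134. 320.]
[749.  94. 320.]
[699. 104. 320.]
```

```bash
cat >> h.py <<'E'
f=np.array([.133,.991,0]);l=np.array([-.991,.133,0]);O=np.array([608,29,0.])
def W(x,y,z,lean=14):
    c,s=np.cos(np.radians(lean)),np.sin(np.radians(lean))
    return O+f*x+l*(y*c-z*s)+np.array([0,0,1])*(y*s+z*c)
def delta(P,ydir=None):
    from scipy.spatial.transform import Rotation as Ro
    o=ctrl.get_obs();R=Ro.from_rotvec(o['orientation']).as_matrix();e=o['ee_pos']
    print('ee',e.round(1),'q',o['qpos'].round(2),'F',o['ft_force'].round(1),'z',R[:,2].round(3),'d_tool',(R.T@(np.array(P)-e)).round(1))
    if ydir is not None:
        v=R.T@ydir;print('turn',np.arctan2(-v[0],v[1]),'axes',R.round(2).tolist())
E
python3 - <<'E'
from h import *
a=load('s0')
print('bottle',plane(a,203,200,0),'hb',plane(a,226,243,15),plane(a,253,335,15))
P=W(-150-79,94,139);print(P); delta(P+[0,0,60],f)
for th in(0,.3,.6,.96,1.2):
    A=np.radians(10)-th;print(th,W(-150-80*np.cos(A),94,125+80*np.sin(A)).round())
print('beam',W(-15,0,285),W(-15,0,285,0))
E
```

```text
bottle [442.33366074 342.41431654   0.        ] hb [423.01546102 160.80587892  15.        ] [ 342.63723785 -115.30913705   15.        ]
[ 520.48057111 -190.28077291  157.61176414]
ee [180.2 598.  241. ] q [ 1.26  0.42  1.63  0.    1.09 -0.02] F [-1.2 -0.4  0.1] z [-0.    -0.001 -1.   ] d_tool [-553.3 -656.5   24.2]
turn -0.15938723806251126 axes [[-0.96, 0.29, -0.0], [0.29, 0.96, -0.0], [0.0, -0.0, -1.0]]
0 [ 520. -190.  158.]
0.3 [ 515. -190.  134.]
0.6 [ 510. -183.  112.]
0.96 [ 507. -166.   89.]
1.2 [ 506. -150.   78.]
beam [674.33221058   4.96495055 276.53428199] [606.005  14.135 285.   ]
```

arm_command:
  series:
    - {"linear":[0,0,-0.04],"turn":0}
    - {"linear":[-0.029,-0.0345,0],"turn":0}
    - {"linear":[-0.029,-0.0345,0],"turn":0}
    - {"linear":[-0.029,-0.0345,0],"turn":0}
    - {"linear":[-0.029,-0.0345,0],"turn":0}
    - {"linear":[-0.029,-0.0345,0],"turn":0}
    - {"linear":[-0.029,-0.0345,0],"turn":0}
    - {"linear":[-0.029,-0.0345,0],"turn":0}
    - {"linear":[-0.029,-0.0345,0],"turn":0}
    - {"linear":[-0.029,-0.0345,0],"turn":0}
  jaw: -1

```text
t: 1.1
ee_pos: [340.8, 224.0, 281.6]
orientation: [0.458, 3.108, -0.0]
ft_force: [0.7, -0.6, -0.6]
width: 10.7
grasp_force: 0.0
```

arm_command:
  series:
    - {"linear":[-0.029,-0.0345,0],"turn":0}
    - {"linear":[-0.029,-0.0345,0],"turn":0}
    - {"linear":[-0.029,-0.0345,0],"turn":0}
    - {"linear":[-0.029,-0.0345,0],"turn":0}
    - {"linear":[-0.029,-0.0345,0],"turn":0}
    - {"linear":[-0.029,-0.0345,0],"turn":0}
    - {"linear":[-0.029,-0.0345,0],"turn":0}
    - {"linear":[-0.029,-0.0345,0],"turn":0}
    - {"linear":[0,0,0],"turn":-0.1}
    - {"linear":[0,0,0],"turn":-0.06}

```text
t: 2.1
ee_pos: [483.1, -106.9, 281.1]
orientation: [-0.207, -3.134, -0.0]
ft_force: [0.4, -0.2, 0.4]
width: 0.6
grasp_force: 0.0
```

```bash
python3 - <<'E'
from h import *
P=W(-150-79,94,139);delta(P+[0,0,30],f)
w=snap('wrist','w1');b=snap('side','d1')
cv2.imwrite('pics/z1.png',np.hstack([cv2.resize(w['frame'],(400,300)),cv2.resize(b['frame'][190:370,220:460],(400,300))]))
print(proj(w,P),proj(w,W(-150,36,125)),proj(w,W(-150-104,111,143)))
E
```

```text
ee [ 483.1 -106.9  281.1] q [-0.24  0.18  1.87  0.    1.09 -1.68] F [ 0.4 -0.2  0.4] z [-0.001  0.    -1.   ] d_tool [-48.1 -77.8  93.4]
turn 0.0013489091012812461 axes [[-0.99, 0.13, -0.0], [0.13, 0.99, 0.0], [0.0, 0.0, -1.0]]
[185.27967426 265.04628627] [277.91244324 304.12602696] [151.36677617 251.22402812]
```

View pics/z1.png

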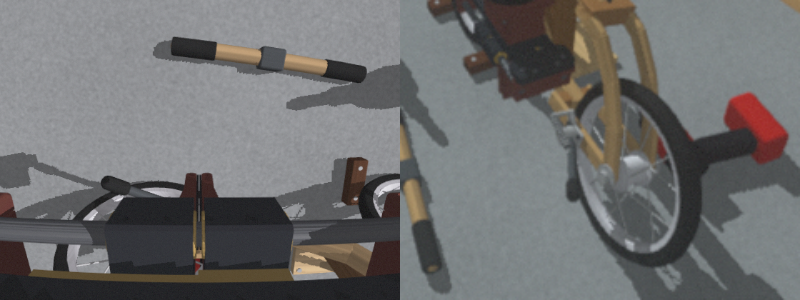

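The wrist view shows the kickstand foot at about (154,256) in full-frame pixels. My model predicted (151,251), so I'll go with it.

arm_command:
  series:
    - {"linear":[-0.024,-0.039,0],"turn":0}
    - {"linear":[-0.024,-0.039,0],"turn":0}
    - {"linear":[0,0,0.033],"turn":0}
    - {"linear":[0,0,0.033],"turn":0}
    - {"linear":[0,0,0.015],"turn":0}
    - {"linear":[0,0,0.016],"turn":0}
    - {"linear":[0.003,-0.0015,0.012],"turn":0}
    - {"linear":[0.003,-0.0015,0.012],"turn":0}

```text
t: 3.0
ee_pos: [514.2, -190.9, 160.4]
orientation: [0.209, 3.134, 0.001]
ft_force: [-0.4, 1.6, 3.6]
width: 0.2
grasp_force: 1.4
```

```bash
python3 - <<'E'
from h import *
delta(W(-232,65,115))
b=snap('side','d2');w=snap('wrist','w2')
cv2.imwrite('pics/z2.png',np.hstack([cv2.resize(w['frame'],(400,300)),cv2.resize(b['frame'][190:370,220:460],(400,300))]))
E
```

```text
ee [ 514.2 -190.9  160.4] q [-0.38  0.42  1.86  0.    0.86 -1.82] F [-0.4  1.6  3.6] z [ 0.001  0.    -1.   ] d_tool [-28.4  -1.6  33.1]
```

View pics/z2.png

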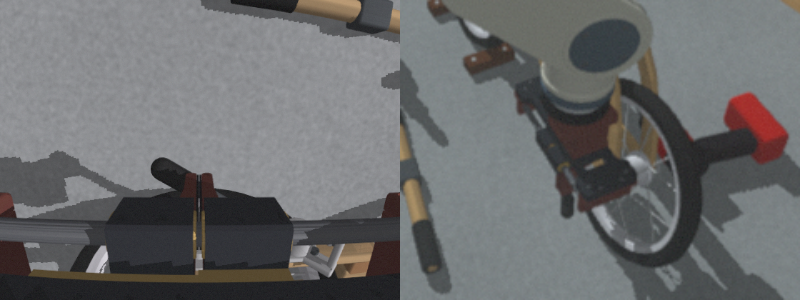

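The fingertip is on the leg with 3.6 N upward, and the foot shows just outside it at wrist crop (165,172). I'll continue along the arc.

arm_command:
  series:
    - {"linear":[0.003,0,0.011],"turn":0}
    - {"linear":[0.003,0.001,0.011],"turn":0}
    - {"linear":[0.003,0.005,0.011],"turn":0}
    - {"linear":[0.003,0.006,0.012],"turn":0}
    - {"linear":[0.002,0.006,0.006],"turn":0}
    - {"linear":[0.002,0.007,0.006],"turn":0}

```text
t: 3.7
ee_pos: [500.9, -163.7, 102.7]
orientation: [-0.208, -3.134, -0.0]
ft_force: [0.4, -0.1, 0.7]
width: 0.4
grasp_force: 0.0
```

arm_command:
  series:
    - {"linear":[0.002,0.007,0.004],"turn":0}
    - {"linear":[0,0,0],"turn":0}

```text
t: 3.9
ee_pos: [499.9, -156.1, 99.1]
orientation: [-0.207, -3.133, -0.001]
ft_force: [-0.5, -0.1, 0.1]
width: 0.4
grasp_force: 0.0
```

```bash
python3 - <<'E'
from h import *
delta(W(-232,65,115))
b=snap('side','d3');w=snap('wrist','w3')
cv2.imwrite('pics/z3.png',np.hstack([cv2.resize(w['frame'],(400,300)),cv2.resize(b['frame'][190:370,220:460],(400,300))]))
E
```

```text
ee [ 499.9 -156.1   99.1] q [-0.33  0.49  1.94  0.    0.71 -1.76] F [-0.5 -0.1  0.1] z [-0.001  0.    -1.   ] d_tool [-47.2 -34.3 -28.3]
```

View pics/z3.png

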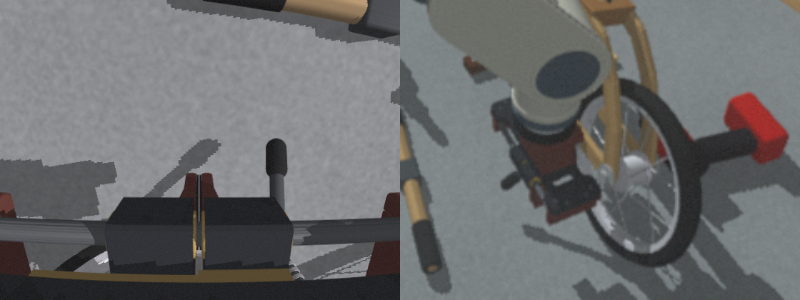

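The kickstand has snapped down: in the wrist view the foot is now ahead, at crop (277,155), and there is no contact force. Next I'll back out, rise and turn.

arm_command:
  series:
    - {"linear":[0.02,0,0],"turn":0}
    - {"linear":[0,0,-0.046],"turn":0}
    - {"linear":[0,0,-0.046],"turn":0}
    - {"linear":[0,0,-0.046],"turn":0}
    - {"linear":[0,0,-0.046],"turn":0}
    - {"linear":[0,0,-0.046],"turn":0.14}
    - {"linear":[0,0,-0.046],"turn":0.14}
    - {"linear":[0,0,0],"turn":0.14}
    - {"linear":[0,0,0],"turn":0.14}
    - {"linear":[0,0,0],"turn":0.14}

```text
t: 5.0
ee_pos: [480.7, -154.8, 376.8]
orientation: [1.278, 2.867, 0.0]
ft_force: [0.2, -0.2, 0.3]
width: 0.2
grasp_force: 0.0
```

arm_command:
  series:
    - {"linear":[0,0,0],"turn":0.14}
    - {"linear":[0,0,0],"turn":0.14}
    - {"linear":[0,0,0],"turn":0.14}
    - {"linear":[0,0,0],"turn":0.14}
    - {"linear":[0,0,0],"turn":0.14}
    - {"linear":[0,0,0],"turn":0.14}
    - {"linear":[0,0,0],"turn":0.03}
    - {"linear":[0,0,0],"turn":0}
  jaw: 1

```text
t: 5.8
ee_pos: [480.6, -154.8, 376.2]
orientation: [2.363, 2.069, 0.001]
ft_force: [1.0, -0.2, 1.6]
width: 61.0
grasp_force: 0.0
```

```bash
python3 - <<'E'
from h import *
P=W(-15,0,285);delta(P,l)
s=snap('scene','s4');b=snap('side','d4');w=snap('wrist','w4')
cv2.imwrite('pics/z4.png',np.hstack([cv2.resize(s['frame'][100:340,210:530],(400,300)),cv2.resize(w['frame'],(400,300))]))
E
```

```text
ee [ 480.6 -154.8  376.2] q [-0.34  0.1   1.74 -0.    1.3  -0.2 ] F [ 1.  -0.2  1.6] z [ 0.001 -0.    -1.   ] d_tool [183.9 170.9  99.8]
turn -3.1405580241932043 axes [[0.13, 0.99, 0.0], [0.99, -0.13, -0.0], [-0.0, 0.0, -1.0]]
```

View pics/z4.png

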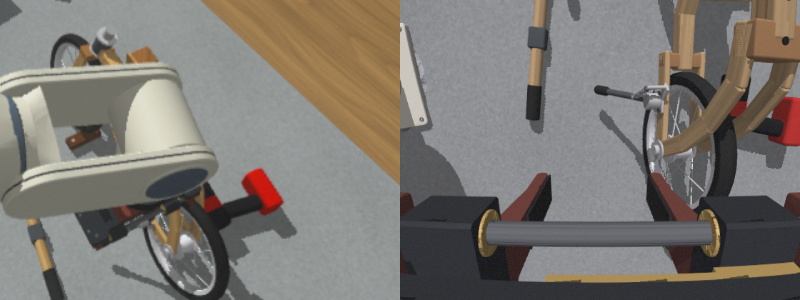

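The wrist view confirms the stand is out and down. Next I'll move above the beam.

arm_command:
  series:
    - {"linear":[0.031,0.0285,0],"turn":0}
    - {"linear":[0.031,0.0285,0],"turn":0}
    - {"linear":[0.031,0.0285,0],"turn":0}
    - {"linear":[0.031,0.0285,0],"turn":0}
    - {"linear":[0.03,0.0285,0],"turn":0}
    - {"linear":[0.03,0.0285,0],"turn":0}
    - {"linear":[0,0,0],"turn":0}
    - {"linear":[0,0,0],"turn":0}

```text
t: 6.75
ee_pos: [674.3, 5.8, 374.9]
orientation: [-2.361, -2.072, 0.002]
ft_force: [-0.5, -0.7, -0.0]
width: 87.8
grasp_force: 0.0
```

```bash
python3 - <<'E'
from h import *
P=W(-15,0,285);delta(P,-l)
w=snap('wrist','w5')
cv2.imwrite('pics/z5.png',w['frame'])
for x in(-40,-15,20,60,100):
    print(x,proj(w,W(x,15,301)).round(),proj(w,W(x,-15,301)).round())
E
```

```text
ee [674.3   5.8 374.9] q [-0.01  0.39  1.37 -0.    1.38  0.12] F [-0.5 -0.7 -0. ] z [-0.001 -0.    -1.   ] d_tool [-0.8  0.2 98.3]
turn 0.003246105200327509 axes [[0.13, 0.99, -0.0], [0.99, -0.13, -0.0], [-0.0, -0.0, -1.0]]
-40 [263. 264.] [303. 260.]
-15 [262. 230.] [304. 227.]
20 [262. 180.] [305. 178.]
60 [261. 117.] [307. 117.]
100 [261.  50.] [308.  53.]
```

View pics/z5.png

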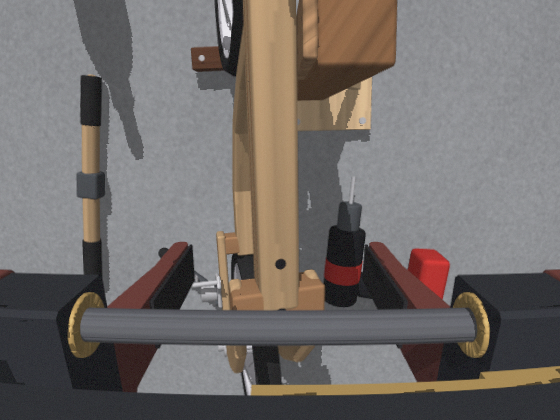

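In the wrist view the beam's top edges at row 180 lie at about 253 and 297, against predicted 262 and 305. The beam is therefore about 6 mm nearer me. I'll correct for that, descend and close loosely.

arm_command:
  series:
    - {"linear":[0,-0.006,0.025],"turn":0}
    - {"linear":[0,0,0.025],"turn":0}
    - {"linear":[0,0,0.025],"turn":0}
    - {"linear":[0,0,0.023],"turn":0}
    - {"linear":[0,0,0],"turn":0}

```text
t: 7.3
ee_pos: [665.5, 4.9, 274.8]
orientation: [-2.361, -2.066, 0.007]
ft_force: [-0.2, -0.1, 0.4]
width: 87.8
grasp_force: 0.0
```

arm_command:
  series:
    - {"linear":[0,0,0],"turn":0}
    - {"linear":[0,0,0],"turn":0}
    - {"linear":[0,0,0],"turn":0}
    - {"linear":[0,0,0],"turn":0}
    - {"linear":[0,0,0],"turn":0}
    - {"linear":[0,0,0],"turn":0}
    - {"linear":[0,0,0],"turn":0}
  jaw: -0.05

```text
t: 8.0
ee_pos: [668.4, 6.2, 277.7]
orientation: [2.363, 2.07, 0.0]
ft_force: [0.5, -0.2, 0.1]
width: 42.2
grasp_force: 0.3
```

arm_command:
  series:
    - {"linear":[0,-0.004,-0.001],"turn":0}
    - {"linear":[0,-0.007,-0.001],"turn":0}
    - {"linear":[0,-0.007,-0.001],"turn":0}
    - {"linear":[0,-0.007,-0.001],"turn":0}
    - {"linear":[0,-0.007,-0.001],"turn":0}
    - {"linear":[0,-0.007,-0.001],"turn":0}
    - {"linear":[0,-0.007,-0.001],"turn":0}
    - {"linear":[0,-0.007,0],"turn":0}
    - {"linear":[0,-0.007,0],"turn":0}
    - {"linear":[0,-0.005,0],"turn":0}

```text
t: 9.0
ee_pos: [602.9, 14.9, 284.4]
orientation: [-2.362, -2.07, 0.001]
ft_force: [0.8, 0.4, -0.1]
width: 41.4
grasp_force: 0.0
```

arm_command:
  series:
    - {"linear":[0,-0.004,0],"turn":0}
    - {"linear":[0,0,0],"turn":0}
    - {"linear":[0,0,0],"turn":0}

```text
t: 9.3
ee_pos: [599.9, 15.3, 284.6]
orientation: [-2.363, -2.07, 0.0]
ft_force: [-0.6, 0.0, -0.9]
width: 41.6
grasp_force: 0.4
```

arm_command:
  series:
    - {"linear":[0,0,0],"turn":0}
    - {"linear":[0,0,0],"turn":0}
    - {"linear":[0,0,0],"turn":0}
    - {"linear":[0,0,0],"turn":0}
    - {"linear":[0,0,0],"turn":0}
    - {"linear":[0,0,0],"turn":0}
  jaw: -1

```text
t: 9.9
ee_pos: [600.2, 15.2, 284.7]
orientation: [2.362, 2.07, 0.001]
ft_force: [0.6, 0.4, -1.1]
width: 30.3
grasp_force: 30.0
```

```bash
python3 - <<'E'
from h import *
delta(W(-15,0,285,0))
s=snap('scene','s6');b=snap('side','d6');w=snap('wrist','w6')
cv2.imwrite('pics/z6.png',np.vstack([np.hstack([cv2.resize(x['frame'],(400,300)) for x in(s,b)]),np.hstack([cv2.resize(w['frame'],(400,300)),cv2.resize(b['frame'][110:350,240:560],(400,300))])]))
E
```

```text
ee [600.2  15.2 284.7] q [ 0.01  0.34  1.65 -0.    1.15  0.14] F [ 0.6  0.4 -1.1] z [ 0.001 -0.    -1.   ] d_tool [-0.3  5.9 -0.3]
```

View pics/z6.png

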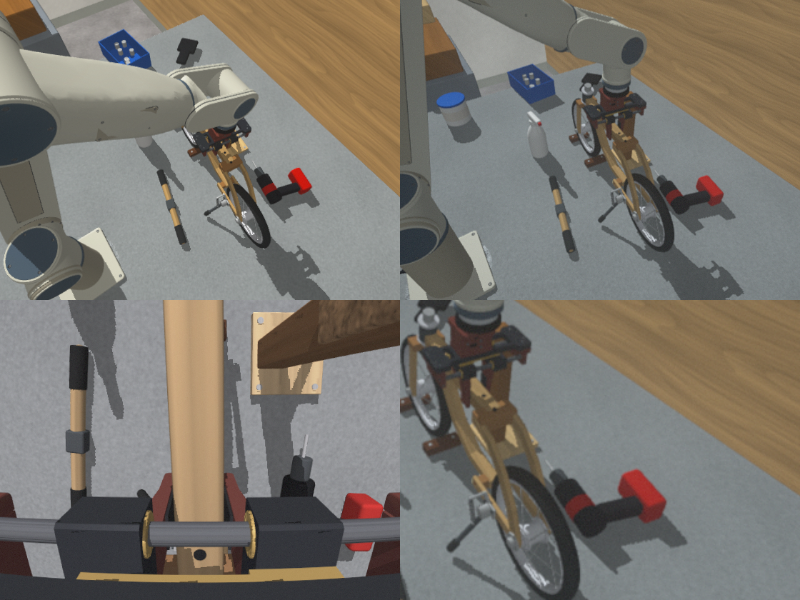

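The bike is upright and gripped: the opening of 30.3 mm matches the beam lying flat between the pads, with 30 N on it. It is clear of the post, the stand is down, and the bystanders haven't been disturbed. I'll hand it in.

```bash
python3 -c "
from workcell import ctrl
print(ctrl.close_job())"
```

```text
the job is handed in; nothing more can be done
None
```

I flipped the kickstand fully down while the bike still leaned, then drew the bike off the post and handed the job in with the top beam gripped upright at 30 N; the handover returned no verdict.

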